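Pack the sloping test block level and stand the laser on it

ROBOT

A 7-joint arm with a two-finger parallel gripper is mounted at the origin on the work surface. World frame = base frame: x ahead of the robot, y to its left, z up, the work surface at z = 0. Lengths are in m, angles in degrees, forces in N, time in s.
With the tool pointing down it reaches from about 0.425 to 0.875 m from the base axis. Payload 4.7 kg.
Tool frame: the origin (TCP) lies midway between the tips of the shut fingers; the grasp point (between the pads) lies 19 mm behind it (env.grip_depth is the distance from the TCP to the grasp point, in m); z points along the fingers, y is the line along which they close (so a half turn about z gives the same grasp; the last joint's range is limited). The gripper opens to 87 mm and grips with 3 to 60 N. Pads are 19 mm wide; open, the fingers measure 117 mm over their backs; the gripper's body (75 mm by 190 mm) begins 51 mm behind the grasp point.
Start: joints at [64.406, 18.392, -4.016, 83.108, 1.295, 78.541, -3.26], TCP at [0.289, -0.582, 0.223] pointing down, gripper open.
Joint ranges: [-163.93, 163.93], [-17.29, 119.83], [-79.2, 71.16], [3.27, 140.29], [-89.18, 269.18], [5.43, 117.66], [-154.24, 154.24]. Speed limits (degrees/s): [147.25, 147.25, 180, 180, 180, 180, 180].

INTERFACE

Orientations are given as [roll, pitch, yaw] about the fixed x, y, z axes, in that order (R = Rz(yaw) Ry(pitch) Rx(roll)).
In Python, from cell import get_obs, optics, env, nets gives the robot as it stands.
- The arm moves only by the shell command python3 -m creep 'ROWS' [FORCE]. ROWS is JSON, a list of rows, each an object of numbers: "wx", "wy", "wz": the turn, a rotation vector about the tool's x, y, z in degrees; "tx", "ty", "tz": the shift along the tool's x, y, z in mm; "gripper": the opening, from -1 (shut) to 1 (fully open). A call has 1 to 5 rows; each row is the pose to reach, as a shift and turn from the pose commanded when the call began, along the tool's axes at that moment; what a row does not reach only later rows make up. A row lasts 1/12 s, in which the tool goes at most 41.7 mm and 7.16 degrees, less where a joint would pass 70% of its speed; a pose out of reach is approached as far as the arm can. A call with a gripper value outside its range is refused whole. The fingers move at their own pace and stop on an object; FORCE is the grip in N (left out, the last holds). Time passes only in rows, so rows that repeat a pose let the fingers close. It gives the time, the measured TCP pose, the force, the opening and the grip force at its end, in the units of the state.
- get_obs(): the state, without advancing time (a new reading comes with each control period).
- optics.read_camera(name): name is "scene" or "top" or "wrist"; returns (picture, depth): 420x560x3 uint8, red, green, blue; 420x560 float32, m along the optical axis (not along the pixel's ray), 0 where there is no reading.
- optics.camera_info(name): a dict with "fovy" (degrees; the focal length in pixels is half the picture's height over the tangent of half this angle, whatever the lens; pixels are square), "cx", "cy" (the principal point, pixels), "k1" (the pictures are not rectified: a ray, as slopes to the right and down, at radius r is drawn at 1 + k1 r^2 times it, then the intrinsics apply), "R" (3x3) and "t" (3): a world point X has camera coordinates R X + t; the wrist camera has in their place "tool_from_camera" (4x4, takes a point from camera to tool coordinates, whose origin is the TCP and whose axes are the flange's). Camera axes: x right, y down, z forward; pixel columns grow to the right and rows downward; lengths in m; the calibration is good to about 2 mm. A picture is of the moment at which its call begins: read the wrist's pose just before it. camera_info takes no time and is no camera call.
- env.sign_off(): hands the job in; it is judged then, once.
Trained networks look in the newest picture that a camera, given by its name, has taken for a name from the list of things; names that differ only in an ending like _2 or _b are one class to them, and where a whole thing is asked for, a point or a joint stands for the part that bears it (a point fixed in the world has none). Each returns a list of dicts, best first, with "confidence" (0 to 1); they miss things now and then, are a little off and sometimes report something else, mostly with a low value. They report only what shows in the picture. A call takes as long as a camera call. They do not tell look-alikes from the thing itself.
- nets.look_for(query, camera): "point" ([x, y, z] in m, in world coordinates, good to about 4 mm: the middle of the surface that is visible of it).
- nets.place_of(query, camera): "point" ([x, y, z] in m, in world coordinates, good to about 4 mm: a listed point, or the origin of a listed thing).
The state is a dict: "time_s": time; "qpos": joint angles; "joint_velocities": joint speeds; "effort": joint torques, N m; "tool_pos": TCP position; "tool_rot": TCP orientation; "force": force on the tool from outside, world axes, zero at the start; "wrist_torque": the same for the moment, N m; "grip_width": finger opening in m; "grasp_force": force on a finger pad.
Only numpy, scipy, OpenCV 4.12 (cv2) and the standard library are available. Lean on these libraries where they do the work, as an engineer would, in place of code of your own. Each camera call takes 0.05 s, during which the arm holds its last target. There are 200 camera calls.

TASK

Make a level stand for the yellow laser level on the sloping concrete block: lay the grey stone offcut on the block, then the red brick offcut on the grey one, each turned the way round in which it rests steadily and the top of the pile comes out level. Then stand the laser gently upright on the red offcut, so that it is within about 4 degrees of level, and let go. Do not tip the laser over, and leave the tape measure and the orange paint can where they are.

Things in the scene. Friction and masses are not known exactly. Their poses are not given: they have to be found in the camera images.
- block: Fixed concrete test block, 110 mm (x) by 90 mm (y), standing on the bench. Origin: centre of its underside. z up. Its top is a flat slope of 12 degrees that falls towards its +x: 59 mm high at the -x end, 47 mm in the middle, 35 mm at the +x end.
- block_top (a point): The middle of the block's sloping top face, 47 mm above the bench, on the block's z axis.
- grey_stone: Loose dark grey stone offcut, irregular eight-sided outline, 92 (x) by 56 mm (y), about 0.24 kg; its sawn sides at y = +-28 mm are parallel and upright over x = -34 to +28 mm: grip there. Origin: centre of its underside, z up. The rough underside rests on three bumps 3 mm proud, tips at z = 0, at (x, y) = (30, 4), (-28, 18), (-26, -18) mm. Orange paint stripe across the thick +x end.
- grey_top (a point): The middle of the grey offcut's flat top face, 20 mm above its origin. The top slopes 6 degrees, rising towards the offcut's +x: 15 mm above the bump tips at the thin -x end, 25 mm at the thick, striped +x end.
- red_stone: Loose brick-red offcut, irregular seven-sided outline, 84 (x) by 50 mm (y), about 0.16 kg; its sawn sides at y = +-25 mm are parallel and upright over x = -30 to +34 mm: grip there. Origin: centre of its underside, z up. The rough underside rests on three bumps 3 mm proud, tips at z = 0, at (x, y) = (28, -16), (26, 17), (-28, -2) mm. Orange paint stripe across the thick +x end.
- red_top (a point): The middle of the red offcut's flat top face, 18 mm above its origin. The top slopes 6 degrees, rising towards the offcut's +x: 14 mm above the bump tips at the thin -x end, 22 mm at the thick, striped +x end.
- laser: Loose yellow and black box-shaped laser level, 64 mm (x) by 46 mm (y) by 78 mm high, about 0.38 kg, window on its -x face, standing on four small rubber feet at x = +-22 mm, y = +-17 mm. Origin: on its axis, at the level of its feet; z up. Grip its upright sides at y = +-23 mm.
- tape: Bystander: closed yellow and black tape measure, 75 by 36 by 58 mm high, loose, standing on the bench. Origin: centre of its underside.
- can: Bystander: orange can of marking paint, 60 mm across, 110 mm high, loose, standing on the bench. Origin: centre of its underside.
Mind the look-alikes: they are no part of the job. Leave any purple look-alike of the laser alone. What is shaped like the red_stone but turquoise is not meant.

How it is judged:
By the outcome, as a careful person would: the job done as asked, in the order asked, and still so for the second after the job is handed in, with the robot touching nothing.
It also fails if it takes over 64 s, if anything falls off the work surface, if the arm or the gripper's body presses on something with over 40 N, if the wrist force passes 120 N, or if a joint passes its speed limit or range.

## Working session

There is one attempt and no reset: what is moved stays moved. The work goes in short steps, Python scripts to look and compute and a shell command to move; the robot and the scene stay as the last step left them, time stands still between calls to the robot, and variables do not carry over. Pictures are saved under pics/ and viewed, at most 10 in all, crops included, and the job is handed in when it is done.

```bash
ls; mkdir -p pics
cat > h.py <<'E'
import numpy as np,cv2
from cell import get_obs,optics,env,nets
from scipy.spatial.transform import Rotation as Ro
def cloud(cam,d,T=None):
    i=optics.camera_info(cam);f=210/np.tan(np.radians(i['fovy']/2))
    v,u=np.mgrid[0:420,0:560]
    K=np.array([[f,0,i['cx']],[0,f,i['cy']],[0,0,1.]])
    p=cv2.undistortPoints(np.stack([u.ravel(),v.ravel()],1).astype(float)[:,None],K,np.array([i['k1'],0,0,0.]))[:,0]
    P=np.c_[p,np.ones(len(p))]*d.reshape(-1,1)
    if cam=='wrist':
        M=T@np.array(i['tool_from_camera']);P=P@M[:3,:3].T+M[:3,3]
    else: P=(P-np.array(i['t']))@np.array(i['R'])
    P[d.ravel()==0]=np.nan
    return P.reshape(420,560,3)
def toolT():
    o=get_obs();T=np.eye(4);T[:3,:3]=Ro.from_euler('xyz',o['tool_rot'],degrees=True).as_matrix();T[:3,3]=o['tool_pos'];return T
def snap(cam):
    T=toolT();p,d=optics.read_camera(cam);return p,cloud(cam,d,T)
E
python3 - <<'E'
from h import *
for c in('scene','top'):
    p,P=snap(c);cv2.imwrite(f'pics/{c}0.png',p[:,:,::-1]);np.savez(f'{c}0.npz',p=p,P=P)
    for q in('block','block_top','grey_stone','red_stone','laser','tape','can','grey_top','red_top'):
        print(c,q,[(np.round(r['point'],3).tolist(),round(r['confidence'],2)) for r in nets.place_of(q,c)])
o=get_obs();print(o['tool_pos'],o['tool_rot'],o['grip_width'],o['time_s'])
E
```

```text
pics
scene block [([0.62, -0.012, 0.0], 0.85)]
scene block_top [([0.626, -0.004, 0.049], 0.73)]
scene grey_stone [([0.434, 0.03, -0.003], 0.61)]
scene red_stone [([0.524, 0.158, -0.0], 0.83), ([0.502, 0.274, -0.002], 0.79)]
scene laser [([0.384, -0.384, 0.001], 0.89), ([0.488, -0.344, -0.002], 0.6)]
scene tape [([0.71, 0.228, -0.003], 0.87), ([0.622, -0.011, 0.002], 0.31)]
scene can [([0.72, -0.266, -0.002], 0.67), ([0.435, 0.032, -0.003], 0.32)]
scene grey_top [([0.434, 0.031, 0.022], 0.67)]
scene red_top [([0.501, 0.275, 0.018], 0.9), ([0.529, 0.16, 0.019], 0.61)]
top block [([0.623, -0.01, 0.003], 0.65)]
top block_top [([0.625, -0.012, 0.049], 0.87)]
top grey_stone [([0.431, 0.035, -0.001], 0.55)]
top red_stone [([0.524, 0.158, 0.001], 0.94), ([0.502, 0.276, 0.001], 0.89), ([0.62, -0.007, 0.002], 0.68), ([0.432, 0.032, 0.018], 0.65)]
top laser [([0.494, -0.344, -0.001], 0.97), ([0.385, -0.378, 0.001], 0.84)]
top tape [([0.71, 0.226, -0.0], 0.8)]
top can [([0.722, -0.261, 0.0], 0.85)]
top grey_top [([0.432, 0.03, 0.02], 0.56)]
top red_top [([0.528, 0.158, 0.018], 0.98), ([0.502, 0.275, 0.017], 0.85), ([0.625, -0.012, 0.047], 0.55)]
[ 0.28902204 -0.58222268  0.22259944] [1.79994898e+02 2.98409804e-03 2.64035989e+01] 0.0871421768807206 1.0
```

View pics/top0.png

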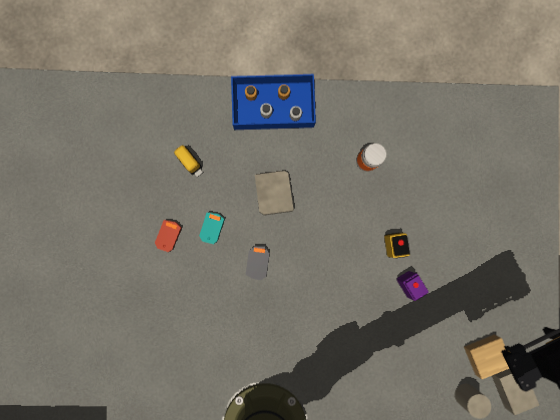

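View pics/scene0.png

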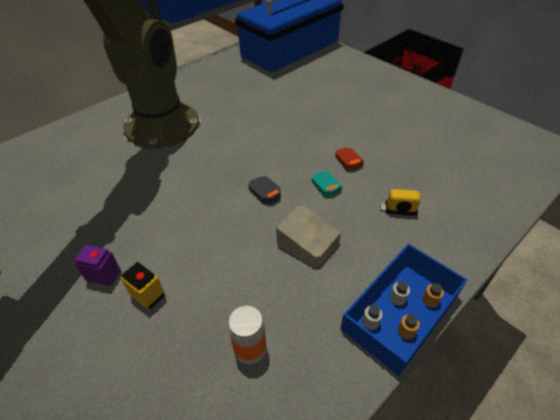

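Top picture: the block is at (274,192) and the grey stone at (258,262). The red-shaped candidates are red (168,235) and turquoise (212,227), so red is meant. The laser-shaped ones are yellow (398,245) and purple (412,285), so yellow is meant. I'll confirm both in one crop and measure the orientations.

```bash
cat >> h.py <<'E'
def obj(p,P,c,r,zmin,col=None,plane=True):
    m=(np.hypot(P[...,0]-c[0],P[...,1]-c[1])<r)&(P[...,2]>zmin)
    if col is not None: m&=col(p.astype(int))
    X=P[m];out={}
    (cx,cy),(w,h),a=cv2.minAreaRect((X[:,:2]*1000).astype(np.float32))
    if w<h: w,h,a=h,w,a+90
    out['rect']=np.round([cx,cy,w,h,(a+90)%180-90],1).tolist();out['n']=len(X);out['z']=np.round(np.percentile(X[:,2],[5,50,95]),3).tolist()
    # stripe direction
    pc=p[m].astype(int);s=(pc[:,0]>200)&(pc[:,1]>70)&(pc[:,1]<150)&(pc[:,2]<90)
    if s.sum()>3: d=X[s][:,:2].mean(0)-X[:,:2].mean(0);out['stripe']=[round(float(np.degrees(np.arctan2(d[1],d[0]))),1),int(s.sum())]
    if plane:
        G=X
        for _ in range(6):
            A=np.c_[G[:,:2]-G[:,:2].mean(0),np.ones(len(G))];k=np.linalg.lstsq(A,G[:,2],rcond=None)[0]
            e=abs(A@k-G[:,2]);G=G[e<max(.0025,1.5*e.std())] if e.max()>.003 else G
        out['plane']=[round(float(np.degrees(np.arctan(np.hypot(k[0],k[1])))),1),'fall dir',round(float(np.degrees(np.arctan2(-k[1],-k[0]))),1),np.round(G.mean(0),4).tolist(),len(G)]
    return out
E
python3 - <<'E'
from h import *
D=np.load('top0.npz');p,P=D['p'],D['P']
for n,c,r,z in(('block',(.624,-.01),.09,.025),('grey',(.433,.032),.06,.008),('red',(.502,.275),.06,.008),('turq',(.526,.158),.06,.008),('laser',(.491,-.344),.06,.06)):
    print(n,obj(p,P,c,r,z))
a=cv2.resize(p[205:280,135:300],(660,300),interpolation=2);b=cv2.resize(p[220:310,360:460],(333,300),interpolation=2)[:, :300]
c=cv2.resize(p[165:220,245:305],(327,300),interpolation=2)
cv2.imwrite('pics/crop.png',np.vstack([a,np.hstack([b,c,np.zeros((300,33,3),np.uint8)])])[:,:,::-1])
E
```

```text
block {'rect': [623.6, -6.9, 110.4, 90.6, 9.1], 'n': 1377, 'z': [0.036, 0.048, 0.059], 'plane': [12.0, 'fall dir', 8.5, [0.6226, -0.0071, 0.0478], 961]}
grey {'rect': [433.8, 31.6, 90.0, 55.9, -6.2], 'n': 635, 'z': [0.015, 0.02, 0.026], 'stripe': [-6.0, 38], 'plane': [6.3, 'fall dir', 168.6, [0.434, 0.0318, 0.0204], 454]}
red {'rect': [502.7, 274.6, 86.0, 51.0, -22.0], 'n': 551, 'z': [0.012, 0.018, 0.024], 'stripe': [-19.5, 54], 'plane': [6.3, 'fall dir', 168.7, [0.5019, 0.2751, 0.0184], 395]}
turq {'rect': [524.9, 158.9, 82.8, 50.0, -16.4], 'n': 538, 'z': [0.013, 0.019, 0.024], 'stripe': [-15.1, 34], 'plane': [5.8, 'fall dir', 165.8, [0.5251, 0.1585, 0.0186], 366]}
laser {'rect': [490.6, -337.9, 60.2, 46.1, 8.4], 'n': 415, 'z': [0.064, 0.077, 0.082], 'plane': [6.4, 'fall dir', 99.8, [0.4907, -0.3404, 0.0773], 164]}
```

View pics/crop.png

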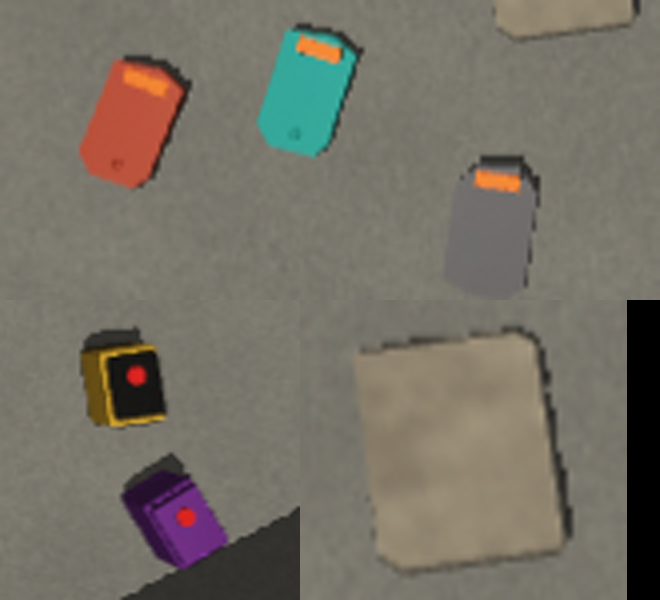

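The crop confirms it: the brick-red stone is at left, with turquoise beside it as the look-alike, and the yellow laser sits above the purple one. The block falls away from the robot (yaw about 9°), and both stripes already face roughly that way. Next, a move helper and the approach to the grey stone.

```bash
cat > d.py <<'E'
# usage: python3 d.py x y z(mm) yaw pitch n -> per-call deltas (tool axes at each call's start), straight path in n calls
import sys
from h import *
from scipy.spatial.transform import Slerp
x,y,z,yaw,pitch,n=map(float,sys.argv[1:7]);n=int(n)
T=toolT()
g=Ro.from_euler('z',yaw,degrees=True)*Ro.from_euler('y',pitch,degrees=True)*Ro.from_euler('x',180,degrees=True)
r0=Ro.from_matrix(T[:3,:3]);p0=T[:3,3]*1000;p1=np.array([x,y,z])
S=Slerp([0,1],Ro.concatenate([r0,g]))
for i in range(n):
    a,b=S(i/n),S((i+1)/n)
    t=a.inv().apply((p1-p0)/n);w=(a.inv()*b).as_rotvec(degrees=True)
    print('t',np.round(t,1).tolist(),'w',np.round(w,2).tolist())
E
python3 d.py 434 32 180 -6.1 0 4
```

```text
t [100.7, -121.4, 10.6] w [0.0, 0.0, 8.13]
t [82.6, -134.4, 10.6] w [0.0, 0.0, 8.13]
t [62.7, -144.8, 10.6] w [0.0, 0.0, 8.13]
t [41.7, -152.2, 10.6] w [0.0, 0.0, 8.13]
```

```bash
python3 -m creep '[{"tx":33,"ty":-40,"tz":3,"wz":2.7,"gripper":1},{"tx":67,"ty":-81,"tz":7,"wz":5.4,"gripper":1},{"tx":101,"ty":-121,"tz":10,"wz":8.1,"gripper":1},{"tx":101,"ty":-121,"tz":10,"wz":8.1,"gripper":1}]'
python3 -m creep '[{"tx":20,"ty":-34,"tz":3,"wz":2,"gripper":1},{"tx":41,"ty":-67,"tz":5,"wz":4,"gripper":1},{"tx":62,"ty":-101,"tz":8,"wz":6,"gripper":1},{"tx":83,"ty":-134,"tz":11,"wz":8.1,"gripper":1}]'
python3 -m creep '[{"tx":16,"ty":-36,"tz":3,"wz":2,"gripper":1},{"tx":31,"ty":-72,"tz":5,"wz":4,"gripper":1},{"tx":47,"ty":-108,"tz":8,"wz":6,"gripper":1},{"tx":63,"ty":-145,"tz":11,"wz":8.1,"gripper":1}]'
python3 -m creep '[{"tx":10,"ty":-38,"tz":3,"wz":2,"gripper":1},{"tx":21,"ty":-76,"tz":5,"wz":4,"gripper":1},{"tx":31,"ty":-114,"tz":8,"wz":6,"gripper":1},{"tx":42,"ty":-152,"tz":11,"wz":8.1,"gripper":1},{"tx":42,"ty":-152,"tz":11,"wz":8.1,"gripper":1}]'
python3 - <<'E'
from h import *
p,P=snap('wrist');cv2.imwrite('pics/w1.png',p[:,:,::-1])
print(obj(p,P,(.434,.032),.06,.008))
E
python3 d.py 434 32 5 -6.1 0 1
```

```text
t [403.0, -485.7, 217.5] w [0.0, 0.0, 32.5]validation failed for argument at $[0]...
validation failed for argument at $[0]...
validation failed for argument at $[0]...
validation failed for argument at $[0]...
Traceback (most recent call last):
  File "h.py", line 25, in obj
    out['rect']=np.round([cx,cy,w,h,(a+90)%180-90],1).tolist();out['n']=len(X);out['z']=np.round(np.percentile(X[:,2],[5,50,95]),3).tolist()
                                                                                                 ~~~~~~~~~~~~~^^^^^^^^^^^^^^^^^^
IndexError: index -1 is out of bounds for axis 0 with size 0
```

View pics/w1.png

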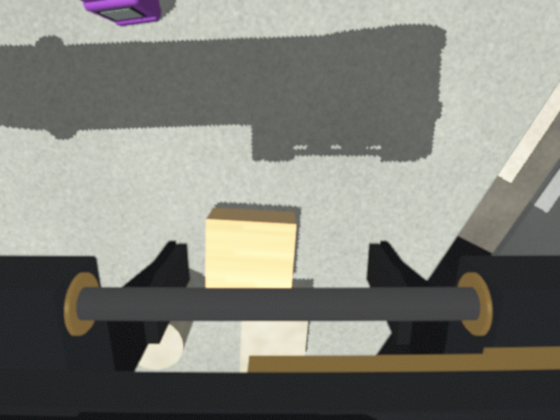

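The wrist picture shows only the spare blocks under the gripper, around (255,250); every move was refused, so nothing has moved. I'll check the row format with all keys given.

```bash
python3 -m creep '[{"wx":0,"wy":0,"wz":2.7,"tx":33,"ty":-40,"tz":3,"gripper":1}]'; python3 -m creep --help | head -30
```

```text
time_s: 1.13
tool_pos: [0.2937, -0.5481, 0.2187]
tool_rot: [179.9, 0.2, 23.1]
force: [-0.7, -0.0, 0.2]
grip_width: 0.087
grasp_force: 0.0invalid input: not JSON, or not a number
```

```bash
python3 d.py 434 32 180 -6.1 0 4; python3 -c "from h import *;print(get_obs()['time_s'])"
```

```text
t [89.3, -119.6, 9.0] w [0.05, 0.05, 7.31]
t [73.3, -130.0, 9.2] w [0.05, 0.05, 7.31]
t [56.2, -138.2, 9.4] w [0.05, 0.05, 7.31]
t [38.1, -144.3, 9.5] w [0.05, 0.05, 7.31]
1.1333
```

```bash
python3 -m creep '[{"wx":0,"wy":0,"wz":1.8,"tx":22,"ty":-30,"tz":2,"gripper":1},{"wx":0,"wy":0,"wz":3.6,"tx":44,"ty":-60,"tz":4,"gripper":1},{"wx":0,"wy":0,"wz":5.4,"tx":66,"ty":-90,"tz":6,"gripper":1},{"wx":0,"wy":0,"wz":7.3,"tx":89,"ty":-120,"tz":9,"gripper":1}]'
python3 -m creep '[{"wx":0,"wy":0,"wz":1.8,"tx":18,"ty":-32,"tz":2,"gripper":1},{"wx":0,"wy":0,"wz":3.6,"tx":36,"ty":-65,"tz":4,"gripper":1},{"wx":0,"wy":0,"wz":5.4,"tx":54,"ty":-98,"tz":6,"gripper":1},{"wx":0,"wy":0,"wz":7.3,"tx":73,"ty":-130,"tz":9,"gripper":1}]'
python3 -m creep '[{"wx":0,"wy":0,"wz":1.8,"tx":14,"ty":-34,"tz":2,"gripper":1},{"wx":0,"wy":0,"wz":3.6,"tx":28,"ty":-69,"tz":4,"gripper":1},{"wx":0,"wy":0,"wz":5.4,"tx":42,"ty":-104,"tz":6,"gripper":1},{"wx":0,"wy":0,"wz":7.3,"tx":56,"ty":-138,"tz":9,"gripper":1}]'
python3 -m creep '[{"wx":0,"wy":0,"wz":1.8,"tx":9,"ty":-36,"tz":2,"gripper":1},{"wx":0,"wy":0,"wz":3.6,"tx":19,"ty":-72,"tz":4,"gripper":1},{"wx":0,"wy":0,"wz":5.4,"tx":28,"ty":-108,"tz":6,"gripper":1},{"wx":0,"wy":0,"wz":7.3,"tx":38,"ty":-144,"tz":9,"gripper":1},{"wx":0,"wy":0,"wz":7.3,"tx":38,"ty":-144,"tz":9,"gripper":1}]'
python3 - <<'E'
from h import *
p,P=snap('wrist');cv2.imwrite('pics/w2.png',p[:,:,::-1])
print(obj(p,P,(.434,.032),.06,.008))
E
python3 d.py 434 32 5 -6.1 0 1
```

```text
time_s: 1.47
tool_pos: [0.3318, -0.3945, 0.2113]
tool_rot: [180.0, -0.0, 16.3]
force: [0.2, 0.5, 0.4]
grip_width: 0.0867
grasp_force: 0.0
time_s: 1.8
tool_pos: [0.3651, -0.249, 0.2024]
tool_rot: [179.9, -0.0, 9.0]
force: [1.1, -0.5, 0.8]
grip_width: 0.087
grasp_force: 0.0
time_s: 2.13
tool_pos: [0.3987, -0.1037, 0.1935]
tool_rot: [179.9, -0.1, 1.7]
force: [0.7, 0.6, -0.4]
grip_width: 0.0869
grasp_force: 0.0
time_s: 2.55
tool_pos: [0.4327, 0.0475, 0.1846]
tool_rot: [-179.8, -0.1, -5.0]
force: [0.2, -0.4, 0.8]
grip_width: 0.0872
grasp_force: 0.0
{'rect': [443.1, 39.7, 97.9, 93.4, 62.9], 'n': 60505, 'z': [0.022, 0.28, 0.298], 'stripe': [-5.5, 57], 'plane': [72.2, 'fall dir', 177.7, [0.4575, 0.0436, 0.2892], 8945]}
t [2.7, 11.4, 179.4] w [-0.04, -0.04, 1.05]
```

View pics/w2.png

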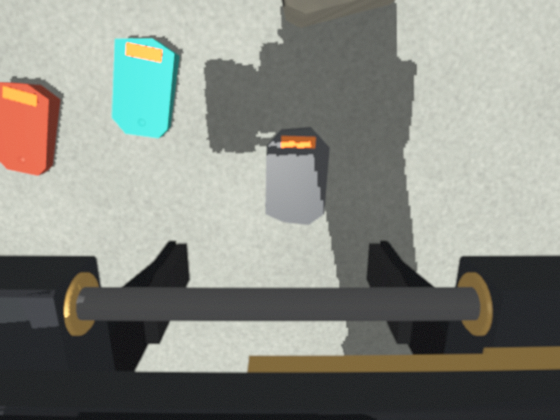

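The wrist picture shows the grey stone at (295,175), stripe ahead at (297,143), with turquoise at (145,88) and red at (25,128). I'll measure it without the gripper points.

```bash
sed -i "s/zmin,col=None,plane=True):/zmin,col=None,plane=True,zmax=.13):/; s/&(P\[...,2\]>zmin)/\&(P[...,2]>zmin)\&(P[...,2]<zmax)/" h.py
python3 - <<'E'
from h import *
p,P=snap('wrist')
print(obj(p,P,(.434,.032),.065,.008))
print(obj(p,P,(.502,.275),.065,.008),obj(p,P,(.525,.159),.065,.008))
o=get_obs();print(o['tool_pos'],o['tool_rot'])
E
python3 d.py 434 32 5 -6.1 0 1
```

```text
{'rect': [435.6, 30.3, 90.8, 55.9, -6.0], 'n': 5303, 'z': [0.017, 0.021, 0.026], 'stripe': [-7.3, 66], 'plane': [6.2, 'fall dir', 173.4, [0.4369, 0.0303, 0.0212], 5224]}
{'rect': [500.2, 269.5, 83.4, 46.7, -14.8], 'n': 4214, 'z': [0.012, 0.019, 0.023], 'stripe': [132.5, 3066], 'plane': [6.3, 'fall dir', 169.7, [0.5004, 0.2697, 0.0191], 3503]} {'rect': [525.9, 158.0, 83.7, 51.1, -16.4], 'n': 5683, 'z': [0.015, 0.019, 0.023], 'plane': [6.2, 'fall dir', 164.7, [0.5272, 0.1573, 0.0193], 5377]}
[0.43195052 0.04077175 0.18425134] [ 1.79970805e+02 -9.87041190e-03 -5.26148027e+00]
t [2.8, 8.5, 179.3] w [0.03, -0.01, 0.84]
```

```bash
python3 d.py 435 31 5 -6.1 0 1
python3 -m creep '[{"wx":0,"wy":0,"wz":0.8,"tx":4,"ty":9.5,"tz":35,"gripper":1},{"wx":0,"wy":0,"wz":0.8,"tx":4,"ty":9.5,"tz":70,"gripper":1},{"wx":0,"wy":0,"wz":0.8,"tx":4,"ty":9.5,"tz":105,"gripper":1},{"wx":0,"wy":0,"wz":0.8,"tx":4,"ty":9.5,"tz":125,"gripper":1},{"wx":0,"wy":0,"wz":0.8,"tx":4,"ty":9.5,"tz":135,"gripper":1}]'
python3 d.py 435 31 5 -6.1 0 1
```

```text
t [3.9, 9.4, 179.3] w [0.03, -0.01, 0.84]
time_s: 3.07
tool_pos: [0.4324, 0.0277, 0.0462]
tool_rot: [180.0, 0.3, -6.4]
force: [-1.1, 0.2, -0.4]
grip_width: 0.0874
grasp_force: 0.0
t [2.4, -3.6, 41.2] w [0.04, 0.3, -0.33]
```

```bash
python3 -m creep '[{"wx":0,"wy":0.2,"wz":-0.3,"tx":2.5,"ty":-3.5,"tz":15,"gripper":1},{"wx":0,"wy":0.2,"wz":-0.3,"tx":2.5,"ty":-3.5,"tz":30,"gripper":1},{"wx":0,"wy":0.2,"wz":-0.3,"tx":2.5,"ty":-3.5,"tz":40,"gripper":1},{"wx":0,"wy":0.2,"wz":-0.3,"tx":2.5,"ty":-3.5,"tz":40,"gripper":1}]'
python3 d.py 435 31 5 -6.1 0 1
```

```text
time_s: 3.4
tool_pos: [0.4367, 0.0318, 0.0079]
tool_rot: [180.0, -0.0, -6.1]
force: [-1.4, -0.7, -0.2]
grip_width: 0.0872
grasp_force: 0.0
t [-1.6, 1.0, 2.9] w [0.02, -0.03, 0.03]
```

```bash
python3 -m creep '[{"wx":0,"wy":0,"wz":0,"tx":-1,"ty":0,"tz":2,"gripper":-1},{"wx":0,"wy":0,"wz":0,"tx":-1,"ty":0,"tz":2,"gripper":-1},{"wx":0,"wy":0,"wz":0,"tx":-1,"ty":0,"tz":2,"gripper":-1},{"wx":0,"wy":0,"wz":0,"tx":-1,"ty":0,"tz":2,"gripper":-1},{"wx":0,"wy":0,"wz":0,"tx":-1,"ty":0,"tz":2,"gripper":-1}]' 30
python3 -m creep '[{"wx":0,"wy":0,"wz":0,"tx":0,"ty":0,"tz":0,"gripper":-1},{"wx":0,"wy":0,"wz":0,"tx":0,"ty":0,"tz":0,"gripper":-1},{"wx":0,"wy":0,"wz":0,"tx":0,"ty":0,"tz":0,"gripper":-1}]' 30
```

```text
time_s: 3.82
tool_pos: [0.4375, 0.0328, 0.0078]
tool_rot: [180.0, -0.3, -6.0]
force: [0.3, 0.6, -0.3]
grip_width: 0.0614
grasp_force: 0.0
time_s: 4.07
tool_pos: [0.4374, 0.0326, 0.0076]
tool_rot: [180.0, -0.2, -6.0]
force: [0.4, -1.6, 4.7]
grip_width: 0.0558
grasp_force: 30.0
```

```bash
python3 -m creep '[{"wx":0,"wy":0,"wz":0,"tx":0,"ty":0,"tz":-10,"gripper":-1},{"wx":0,"wy":0,"wz":0,"tx":0,"ty":0,"tz":-35,"gripper":-1},{"wx":0,"wy":0,"wz":0,"tx":0,"ty":0,"tz":-70,"gripper":-1},{"wx":0,"wy":0,"wz":0,"tx":0,"ty":0,"tz":-100,"gripper":-1},{"wx":0,"wy":0,"wz":0,"tx":0,"ty":0,"tz":-115,"gripper":-1}]' 30
python3 d.py 627 -6 115 9 12 2
```

```text
time_s: 4.48
tool_pos: [0.4379, 0.0338, 0.1256]
tool_rot: [-180.0, -0.4, -5.9]
force: [1.6, 0.8, -2.5]
grip_width: 0.0557
grasp_force: 30.0
t [96.1, 10.0, 6.1] w [-0.76, -6.19, -7.45]
t [94.1, 22.4, -4.0] w [-0.76, -6.19, -7.45]
```

```bash
python3 -m creep '[{"wx":-0.2,"wy":-1.2,"wz":-1.5,"tx":19,"ty":2,"tz":1,"gripper":-1},{"wx":-0.4,"wy":-2.5,"wz":-3,"tx":38,"ty":4,"tz":2,"gripper":-1},{"wx":-0.5,"wy":-3.7,"wz":-4.5,"tx":58,"ty":6,"tz":4,"gripper":-1},{"wx":-0.6,"wy":-5,"wz":-6,"tx":77,"ty":8,"tz":5,"gripper":-1},{"wx":-0.76,"wy":-6.2,"wz":-7.45,"tx":96,"ty":10,"tz":6,"gripper":-1}]' 30
python3 -m creep '[{"wx":-0.2,"wy":-1.5,"wz":-1.9,"tx":23,"ty":5,"tz":-1,"gripper":-1},{"wx":-0.4,"wy":-3,"wz":-3.8,"tx":47,"ty":11,"tz":-2,"gripper":-1},{"wx":-0.6,"wy":-4.8,"wz":-5.7,"tx":74,"ty":17,"tz":-3,"gripper":-1},{"wx":-0.76,"wy":-6.2,"wz":-7.45,"tx":94,"ty":22,"tz":-4,"gripper":-1},{"wx":-0.76,"wy":-6.2,"wz":-7.45,"tx":94,"ty":22,"tz":-4,"gripper":-1}]' 30
python3 -m creep '[{"wx":0,"wy":0,"wz":0,"tx":0,"ty":0,"tz":0,"gripper":-1},{"wx":0,"wy":0,"wz":0,"tx":0,"ty":0,"tz":0,"gripper":-1}]'
python3 d.py 627 -6 56 9 12 1
```

```text
time_s: 4.9
tool_pos: [0.5312, 0.0128, 0.1163]
tool_rot: [179.7, 6.2, 1.5]
force: [0.3, -0.3, -2.5]
grip_width: 0.0557
grasp_force: 30.0
time_s: 5.32
tool_pos: [0.6283, -0.0076, 0.1079]
tool_rot: [-179.8, 12.3, 8.9]
force: [-1.2, 0.2, -3.4]
grip_width: 0.0556
grasp_force: 30.0
time_s: 5.48
tool_pos: [0.6244, -0.0057, 0.1104]
tool_rot: [-179.9, 12.3, 9.0]
force: [0.4, 0.7, -2.6]
grip_width: 0.0556
grasp_force: 30.0
t [14.1, 0.8, 52.6] w [-0.13, 0.35, 0.01]
```

```bash
python3 -m creep '[{"wx":0,"wy":0.3,"wz":0,"tx":3,"ty":0.3,"tz":10,"gripper":-1},{"wx":0,"wy":0.3,"wz":0,"tx":6,"ty":0.5,"tz":22,"gripper":-1},{"wx":0,"wy":0.3,"wz":0,"tx":10,"ty":0.8,"tz":35,"gripper":-1},{"wx":0,"wy":0.3,"wz":0,"tx":12,"ty":0.8,"tz":43,"gripper":-1},{"wx":0,"wy":0.3,"wz":0,"tx":12,"ty":0.8,"tz":43,"gripper":-1}]' 30
python3 -m creep '[{"wx":0,"wy":0,"wz":0,"tx":0,"ty":0,"tz":0,"gripper":-1},{"wx":0,"wy":0,"wz":0,"tx":0,"ty":0,"tz":0,"gripper":-1}]'
python3 d.py 627 -6 54 9 12 1
python3 - <<'E'
from h import *
p,d=optics.read_camera('scene');cv2.imwrite('pics/s1.png',cv2.resize(p[140:290,200:400],(800,600))[:,:,::-1])
E
```

```text
time_s: 5.9
tool_pos: [0.6259, -0.0075, 0.0631]
tool_rot: [-179.9, 12.2, 9.0]
force: [0.3, 0.4, -3.7]
grip_width: 0.0558
grasp_force: 30.0
time_s: 6.07
tool_pos: [0.6282, -0.0068, 0.0663]
tool_rot: [-179.9, 11.9, 9.0]
force: [0.3, 0.0, -1.6]
grip_width: 0.0557
grasp_force: 30.0
t [1.5, -1.0, 12.3] w [-0.07, -0.05, -0.04]
```

View pics/s1.png

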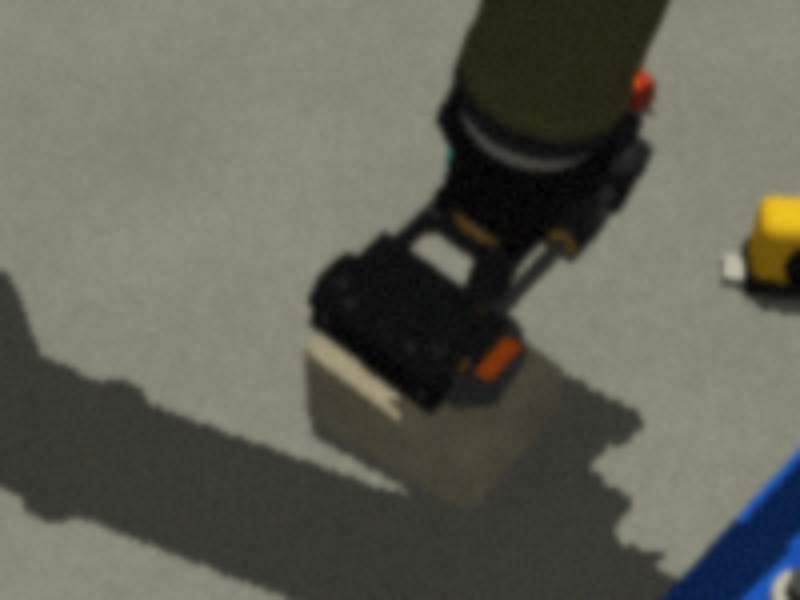

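The crop shows the grey stone over the block, stripe at (497,358) towards the low end. Lowering slowly.

```bash
python3 -m creep '[{"wx":0,"wy":0,"wz":0,"tx":0.5,"ty":-0.8,"tz":4,"gripper":-1},{"wx":0,"wy":0,"wz":0,"tx":0.5,"ty":-0.8,"tz":7,"gripper":-1},{"wx":0,"wy":0,"wz":0,"tx":0.5,"ty":-0.8,"tz":9,"gripper":-1},{"wx":0,"wy":0,"wz":0,"tx":0.5,"ty":-0.8,"tz":10,"gripper":-1},{"wx":0,"wy":0,"wz":0,"tx":0.5,"ty":-0.8,"tz":10,"gripper":-1}]' 30
python3 -m creep '[{"wx":0,"wy":0,"wz":0,"tx":0,"ty":0,"tz":1,"gripper":-1},{"wx":0,"wy":0,"wz":0,"tx":0,"ty":0,"tz":1,"gripper":-1}]'
python3 d.py 627 -6 54 9 12 1
```

```text
time_s: 6.53
tool_pos: [0.6261, -0.0065, 0.0559]
tool_rot: [-180.0, 12.0, 9.0]
force: [-0.1, -0.6, -2.6]
grip_width: 0.0554
grasp_force: 30.0
time_s: 6.7
tool_pos: [0.6261, -0.0064, 0.0552]
tool_rot: [-179.9, 12.0, 9.0]
force: [-0.8, -0.4, -3.1]
grip_width: 0.0553
grasp_force: 30.0
t [1.2, -0.3, 1.0] w [-0.06, -0.03, -0.04]
```

```bash
for i in 1; do python3 -m creep '[{"wx":0,"wy":0,"wz":0,"tx":0,"ty":0,"tz":0.7,"gripper":-1},{"wx":0,"wy":0,"wz":0,"tx":0,"ty":0,"tz":1.2,"gripper":-1},{"wx":0,"wy":0,"wz":0,"tx":0,"ty":0,"tz":1.2,"gripper":-1}]' | grep -E 'pos|force'; done
python3 -m creep '[{"wx":0,"wy":0,"wz":0,"tx":0,"ty":0,"tz":0.7,"gripper":-1},{"wx":0,"wy":0,"wz":0,"tx":0,"ty":0,"tz":1.2,"gripper":-1},{"wx":0,"wy":0,"wz":0,"tx":0,"ty":0,"tz":1.2,"gripper":-1}]' | grep -E 'pos|force'
```

```text
tool_pos: [0.6262, -0.0064, 0.0546]
force: [-0.0, 0.2, -0.8]
grasp_force: 30.0
tool_pos: [0.6262, -0.0064, 0.0544]
force: [-1.2, -0.4, 4.8]
grasp_force: 30.0
```

Contact (+5 N). Release and back off.

```bash
python3 -m creep '[{"wx":0,"wy":0,"wz":0,"tx":0,"ty":0,"tz":0,"gripper":0.4},{"wx":0,"wy":0,"wz":0,"tx":0,"ty":0,"tz":0,"gripper":0.7},{"wx":0,"wy":0,"wz":0,"tx":0,"ty":0,"tz":0,"gripper":0.8},{"wx":0,"wy":0,"wz":0,"tx":0,"ty":0,"tz":0,"gripper":0.8}]'
python3 -m creep '[{"wx":0,"wy":0,"wz":0,"tx":0,"ty":0,"tz":-5,"gripper":0.8},{"wx":0,"wy":0,"wz":0,"tx":0,"ty":0,"tz":-25,"gripper":1},{"wx":0,"wy":0,"wz":0,"tx":0,"ty":0,"tz":-60,"gripper":1},{"wx":0,"wy":0,"wz":0,"tx":0,"ty":0,"tz":-100,"gripper":1},{"wx":0,"wy":0,"wz":0,"tx":0,"ty":0,"tz":-125,"gripper":1}]'
python3 d.py 502 272 180 -20 0 3
```

```text
time_s: 7.53
tool_pos: [0.6256, -0.0065, 0.0527]
tool_rot: [-179.9, 12.0, 9.0]
force: [-0.2, 0.3, -0.2]
grip_width: 0.0728
grasp_force: 0.0
time_s: 7.95
tool_pos: [0.6528, -0.0021, 0.1792]
tool_rot: [-179.9, 11.7, 9.0]
force: [1.4, -0.3, 0.7]
grip_width: 0.0861
grasp_force: 0.0
t [-34.7, -98.1, 7.0] w [0.97, 3.83, 9.62]
t [-51.0, -90.7, 5.8] w [0.97, 3.83, 9.62]
t [-65.8, -80.8, 3.3] w [0.97, 3.83, 9.62]
```

```bash
python3 -m creep '[{"wx":0.3,"wy":1.2,"wz":3.2,"tx":-11,"ty":-33,"tz":2,"gripper":1},{"wx":0.6,"wy":2.5,"wz":6.4,"tx":-23,"ty":-66,"tz":4,"gripper":1},{"wx":0.97,"wy":3.83,"wz":9.6,"tx":-35,"ty":-98,"tz":7,"gripper":1}]' | head -3
python3 -m creep '[{"wx":0.3,"wy":1.2,"wz":3.2,"tx":-17,"ty":-30,"tz":2,"gripper":1},{"wx":0.6,"wy":2.5,"wz":6.4,"tx":-34,"ty":-60,"tz":4,"gripper":1},{"wx":0.97,"wy":3.83,"wz":9.6,"tx":-51,"ty":-91,"tz":6,"gripper":1}]' | head -3
python3 -m creep '[{"wx":0.3,"wy":1.2,"wz":3.2,"tx":-22,"ty":-27,"tz":1,"gripper":1},{"wx":0.6,"wy":2.5,"wz":6.4,"tx":-44,"ty":-54,"tz":2,"gripper":1},{"wx":0.97,"wy":3.83,"wz":9.6,"tx":-66,"ty":-81,"tz":3,"gripper":1},{"wx":0.97,"wy":3.83,"wz":9.6,"tx":-66,"ty":-81,"tz":3,"gripper":1},{"wx":0.97,"wy":3.83,"wz":9.6,"tx":-66,"ty":-81,"tz":3,"gripper":1}]' | head -3
cat > look.py <<'E'
from h import *
import sys
p,P=snap('wrist');print('wrist red',obj(p,P,(.502,.273),.065,.008))
p,P=snap('top');print('top grey',obj(p,P,(.624,-.007),.1,.045,lambda c:c.max(-1)-c.min(-1)<22))
print('red',obj(p,P,(.502,.273),.065,.008))
cv2.imwrite('pics/t2.png',cv2.resize(p[150:290,140:330],(760,560))[:,:,::-1])
E
python3 look.py;python3 d.py 502 273 45 -20 0 1
```

```text
time_s: 8.2
tool_pos: [0.6009, 0.0901, 0.1766]
tool_rot: [179.4, 7.9, -1.0]
time_s: 8.45
tool_pos: [0.5497, 0.1814, 0.1762]
tool_rot: [179.3, 4.0, -10.6]
time_s: 8.87
tool_pos: [0.498, 0.2749, 0.1775]
tool_rot: [179.9, 0.1, -19.6]
wrist red {'rect': [502.1, 275.3, 83.3, 50.0, -20.5], 'n': 4588, 'z': [0.015, 0.019, 0.024], 'stripe': [-24.6, 161], 'plane': [6.4, 'fall dir', 159.1, [0.5036, 0.2747, 0.0193], 4498]}
top grey {'rect': [614.8, -6.5, 110.2, 72.9, 22.0], 'n': 648, 'z': [0.061, 0.068, 0.073], 'plane': [5.6, 'fall dir', 4.5, [0.6209, -0.0068, 0.0678], 432]}
red {'rect': [509.7, 283.6, 82.5, 50.5, -46.6], 'n': 256, 'z': [0.013, 0.02, 0.026], 'stripe': [139.0, 115], 'plane': [6.7, 'fall dir', 177.9, [0.5094, 0.2787, 0.0192], 176]}
t [1.0, -2.6, 131.8] w [0.15, 0.16, 0.05]
```

View pics/t2.png

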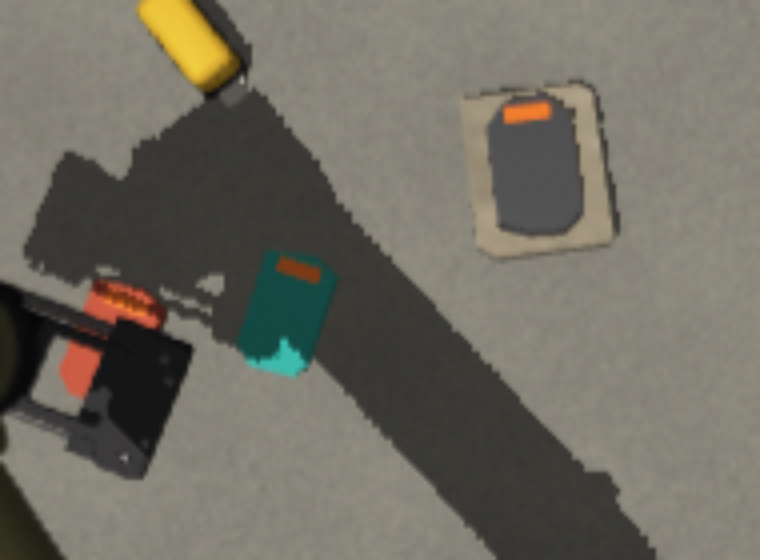

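The picture shows the grey stone squarely on the block at (535,165), stripe towards the low (+x) end, with its top sloping 5.6° as it should. Grasping the red stone now.

```bash
python3 -m creep '[{"wx":0,"wy":0,"wz":0.4,"tx":1,"ty":-3,"tz":35,"gripper":1},{"wx":0,"wy":0,"wz":0.4,"tx":1,"ty":-3,"tz":75,"gripper":1},{"wx":0,"wy":0,"wz":0.4,"tx":1,"ty":-3,"tz":110,"gripper":1},{"wx":0,"wy":0,"wz":0.4,"tx":1,"ty":-3,"tz":130,"gripper":1},{"wx":0,"wy":0,"wz":0.4,"tx":1,"ty":-3,"tz":130,"gripper":1}]' | head -3
python3 -m creep '[{"wx":0,"wy":0,"wz":0,"tx":0,"ty":0,"tz":0,"gripper":1},{"wx":0,"wy":0,"wz":0,"tx":0,"ty":0,"tz":0,"gripper":1}]' | head -3
python3 d.py 502 275 5 -20.5 0 1
```

```text
time_s: 9.38
tool_pos: [0.4993, 0.2699, 0.0412]
tool_rot: [179.5, 0.6, -20.5]
time_s: 9.55
tool_pos: [0.5032, 0.2742, 0.0481]
tool_rot: [180.0, 0.1, -20.4]
t [-1.3, -0.3, 43.1] w [0.02, 0.12, 0.07]
```

```bash
python3 -m creep '[{"wx":0,"wy":0,"wz":0,"tx":-1,"ty":0,"tz":15,"gripper":1},{"wx":0,"wy":0,"wz":0,"tx":-1,"ty":0,"tz":32,"gripper":1},{"wx":0,"wy":0,"wz":0,"tx":-1,"ty":0,"tz":41,"gripper":1},{"wx":0,"wy":0,"wz":0,"tx":-1,"ty":0,"tz":41,"gripper":1},{"wx":0,"wy":0,"wz":0,"tx":-1,"ty":0,"tz":41,"gripper":1}]' | head -3
python3 -m creep '[{"wx":0,"wy":0,"wz":0,"tx":0,"ty":0,"tz":1,"gripper":-1},{"wx":0,"wy":0,"wz":0,"tx":0,"ty":0,"tz":1,"gripper":-1},{"wx":0,"wy":0,"wz":0,"tx":0,"ty":0,"tz":1,"gripper":-1},{"wx":0,"wy":0,"wz":0,"tx":0,"ty":0,"tz":1,"gripper":-1},{"wx":0,"wy":0,"wz":0,"tx":0,"ty":0,"tz":1,"gripper":-1}]' 25 | head -3
python3 -m creep '[{"wx":0,"wy":0,"wz":0,"tx":0,"ty":0,"tz":0,"gripper":-1},{"wx":0,"wy":0,"wz":0,"tx":0,"ty":0,"tz":0,"gripper":-1},{"wx":0,"wy":0,"wz":0,"tx":0,"ty":0,"tz":0,"gripper":-1},{"wx":0,"wy":0,"wz":0,"tx":0,"ty":0,"tz":0,"gripper":-1}]' 25
```

```text
time_s: 9.97
tool_pos: [0.5011, 0.2748, 0.0066]
tool_rot: [179.9, 0.2, -20.4]
time_s: 10.38
tool_pos: [0.5006, 0.2746, 0.0049]
tool_rot: [179.9, 0.2, -20.3]
time_s: 10.72
tool_pos: [0.5005, 0.2747, 0.0047]
tool_rot: [179.9, 0.2, -20.3]
force: [0.3, -0.1, 0.3]
grip_width: 0.0497
grasp_force: 25.0
```

```bash
python3 -m creep '[{"wx":0,"wy":0,"wz":0,"tx":0,"ty":0,"tz":-10,"gripper":-1},{"wx":0,"wy":0,"wz":0,"tx":0,"ty":0,"tz":-40,"gripper":-1},{"wx":0,"wy":0,"wz":0,"tx":0,"ty":0,"tz":-75,"gripper":-1},{"wx":0,"wy":0,"wz":0,"tx":0,"ty":0,"tz":-110,"gripper":-1},{"wx":0,"wy":0,"wz":0,"tx":0,"ty":0,"tz":-130,"gripper":-1}]' 25
python3 - <<'E'
from h import *
f=lambda c:(c.max(-1)-c.min(-1)<16)|((c[...,0]>200)&(c[...,2]<90))
for cam in('top','scene'):
    p,P=snap(cam);g=(P[...,2]>.055)&(np.hypot(P[...,0]-.624,P[...,1]+.007)<.06)
    c=p[g].astype(int);s=c.max(1)-c.min(1);print(np.percentile(s,[10,30,50,70,90]),np.percentile(c.mean(1),[10,30,50,70,90]))
    print(cam,obj(p,P,(.624,-.007),.065,.056,lambda c:((c.mean(-1)<105)&(c.max(-1)-c.min(-1)<25))|((c[...,0]>180)&(c[...,2]<100))))
E
python3 d.py 627 -6 140 9 6 3
```

```text
time_s: 11.13
tool_pos: [0.502, 0.2756, 0.1389]
tool_rot: [-179.9, 0.0, -20.3]
force: [0.5, 0.7, -0.9]
grip_width: 0.0497
grasp_force: 25.0
[ 1.  1.  2.  7. 37.] [ 80.33333333  81.66666667  82.33333333  84.63333333 145.        ]
top {'rect': [620.1, -7.1, 103.6, 57.5, 8.6], 'n': 669, 'z': [0.062, 0.068, 0.073], 'stripe': [9.3, 39], 'plane': [5.2, 'fall dir', 9.8, [0.6237, -0.0066, 0.0676], 500]}
[ 1.  2.  3.  5. 36.] [ 49.1         69.66666667  71.33333333  74.33333333 121.56666667]
scene {'rect': [624.0, -6.9, 99.0, 57.9, 8.5], 'n': 860, 'z': [0.06, 0.066, 0.071], 'stripe': [14.6, 39], 'plane': [5.8, 'fall dir', 1.7, [0.6265, -0.007, 0.0663], 710]}
t [71.4, 73.9, -0.2] w [-0.56, -2.02, -9.77]
t [57.8, 84.9, -1.7] w [-0.56, -2.02, -9.77]
t [42.4, 93.5, -2.6] w [-0.56, -2.02, -9.77]
```

```bash
python3 -m creep '[{"wx":-0.1,"wy":-0.5,"wz":-2.4,"tx":18,"ty":18,"tz":0,"gripper":-1},{"wx":-0.3,"wy":-1,"wz":-4.8,"tx":36,"ty":37,"tz":0,"gripper":-1},{"wx":-0.4,"wy":-1.5,"wz":-7.2,"tx":54,"ty":55,"tz":0,"gripper":-1},{"wx":-0.56,"wy":-2,"wz":-9.8,"tx":71,"ty":74,"tz":0,"gripper":-1}]' | head -3
python3 -m creep '[{"wx":-0.1,"wy":-0.5,"wz":-2.4,"tx":14,"ty":21,"tz":0,"gripper":-1},{"wx":-0.3,"wy":-1,"wz":-4.8,"tx":29,"ty":42,"tz":0,"gripper":-1},{"wx":-0.4,"wy":-1.5,"wz":-7.2,"tx":43,"ty":64,"tz":-1,"gripper":-1},{"wx":-0.56,"wy":-2,"wz":-9.8,"tx":58,"ty":85,"tz":-2,"gripper":-1}]' | head -3
python3 -m creep '[{"wx":-0.1,"wy":-0.5,"wz":-2.4,"tx":12,"ty":26,"tz":0,"gripper":-1},{"wx":-0.3,"wy":-1,"wz":-4.8,"tx":23,"ty":52,"tz":-1,"gripper":-1},{"wx":-0.4,"wy":-1.5,"wz":-7.2,"tx":34,"ty":76,"tz":-2,"gripper":-1},{"wx":-0.56,"wy":-2,"wz":-9.8,"tx":42,"ty":93.5,"tz":-2.6,"gripper":-1},{"wx":-0.56,"wy":-2,"wz":-9.8,"tx":42,"ty":93.5,"tz":-2.6,"gripper":-1}]' | head -3
python3 -m creep '[{"wx":0,"wy":0,"wz":0,"tx":0,"ty":0,"tz":0,"gripper":-1},{"wx":0,"wy":0,"wz":0,"tx":0,"ty":0,"tz":0,"gripper":-1},{"wx":0,"wy":0,"wz":0,"tx":0,"ty":0,"tz":0,"gripper":-1}]'
python3 d.py 625 -7 80 9 6 1
```

```text
time_s: 11.57
tool_pos: [0.5412, 0.1791, 0.1333]
tool_rot: [179.5, 2.4, -10.4]
time_s: 11.9
tool_pos: [0.5824, 0.0847, 0.1335]
tool_rot: [179.5, 4.5, -0.6]
time_s: 12.32
tool_pos: [0.6247, -0.0145, 0.133]
tool_rot: [179.7, 6.6, 8.7]
time_s: 12.57
tool_pos: [0.6233, -0.0058, 0.1345]
tool_rot: [180.0, 6.5, 9.2]
force: [-0.1, -0.0, -1.1]
grip_width: 0.0499
grasp_force: 25.0
t [7.6, 1.4, 54.0] w [0.06, 0.46, 0.2]
```

```bash
python3 -m creep '[{"wx":0,"wy":0.4,"wz":0.2,"tx":2,"ty":1,"tz":14,"gripper":-1},{"wx":0,"wy":0.4,"wz":0.2,"tx":4,"ty":1.3,"tz":28,"gripper":-1},{"wx":0,"wy":0.4,"wz":0.2,"tx":6,"ty":1.3,"tz":40,"gripper":-1},{"wx":0,"wy":0.4,"wz":0.2,"tx":7,"ty":1.3,"tz":48,"gripper":-1},{"wx":0,"wy":0.4,"wz":0.2,"tx":7.5,"ty":1.3,"tz":51,"gripper":-1}]' | head -3
python3 -m creep '[{"wx":0,"wy":0,"wz":0,"tx":0,"ty":0,"tz":0,"gripper":-1},{"wx":0,"wy":0,"wz":0,"tx":0,"ty":0,"tz":0,"gripper":-1},{"wx":0,"wy":0,"wz":0,"tx":0,"ty":0,"tz":0,"gripper":-1}]'
python3 d.py 625 -7 72 9 6 1
```

```text
time_s: 12.98
tool_pos: [0.6246, -0.0084, 0.0812]
tool_rot: [179.9, 6.2, 8.9]
time_s: 13.23
tool_pos: [0.6267, -0.0086, 0.0842]
tool_rot: [179.9, 5.9, 8.9]
force: [-0.6, 0.5, -1.3]
grip_width: 0.0501
grasp_force: 25.0
t [-0.1, -1.8, 12.3] w [0.11, -0.07, -0.12]
```

```bash
python3 -m creep '[{"wx":0,"wy":0,"wz":0,"tx":-0.5,"ty":-1.8,"tz":4,"gripper":-1},{"wx":0,"wy":0,"wz":0,"tx":-0.5,"ty":-1.8,"tz":7,"gripper":-1},{"wx":0,"wy":0,"wz":0,"tx":-0.5,"ty":-1.8,"tz":9,"gripper":-1},{"wx":0,"wy":0,"wz":0,"tx":-0.5,"ty":-1.8,"tz":10,"gripper":-1},{"wx":0,"wy":0,"wz":0,"tx":-0.5,"ty":-1.8,"tz":10,"gripper":-1}]' | grep -E 'pos|force'
python3 -m creep '[{"wx":0,"wy":0,"wz":0,"tx":0,"ty":0,"tz":0.5,"gripper":-1},{"wx":0,"wy":0,"wz":0,"tx":0,"ty":0,"tz":1,"gripper":-1},{"wx":0,"wy":0,"wz":0,"tx":0,"ty":0,"tz":1,"gripper":-1}]' | grep -E 'pos|force'
python3 d.py 625 -7 72 9 6 1
```

```text
tool_pos: [0.624, -0.0073, 0.0733]
force: [-0.3, 0.4, -1.8]
grasp_force: 25.0
tool_pos: [0.6242, -0.0073, 0.0726]
force: [-0.2, 0.4, -2.8]
grasp_force: 25.0
t [0.8, -0.2, 0.5] w [0.11, -0.0, -0.13]
```

```bash
python3 -m creep '[{"wx":0,"wy":0,"wz":0,"tx":0,"ty":0,"tz":0.5,"gripper":-1},{"wx":0,"wy":0,"wz":0,"tx":0,"ty":0,"tz":1,"gripper":-1},{"wx":0,"wy":0,"wz":0,"tx":0,"ty":0,"tz":1,"gripper":-1}]' | grep -E 'pos|force'
python3 -m creep '[{"wx":0,"wy":0,"wz":0,"tx":0,"ty":0,"tz":0.4,"gripper":-1},{"wx":0,"wy":0,"wz":0,"tx":0,"ty":0,"tz":0.8,"gripper":-1},{"wx":0,"wy":0,"wz":0,"tx":0,"ty":0,"tz":0.8,"gripper":-1}]' | grep -E 'pos|force'
```

```text
tool_pos: [0.6243, -0.0072, 0.0719]
force: [0.5, 0.1, -0.1]
grasp_force: 25.0
tool_pos: [0.6243, -0.0072, 0.0716]
force: [-0.9, 0.9, 3.7]
grasp_force: 25.0
```

Contact. Release, retreat, and swing towards the laser.

```bash
python3 -m creep '[{"wx":0,"wy":0,"wz":0,"tx":0,"ty":0,"tz":0,"gripper":0.3},{"wx":0,"wy":0,"wz":0,"tx":0,"ty":0,"tz":0,"gripper":0.6},{"wx":0,"wy":0,"wz":0,"tx":0,"ty":0,"tz":0,"gripper":0.7},{"wx":0,"wy":0,"wz":0,"tx":0,"ty":0,"tz":0,"gripper":0.7}]'
python3 -m creep '[{"wx":0,"wy":0,"wz":0,"tx":0,"ty":0,"tz":-5,"gripper":0.7},{"wx":0,"wy":0,"wz":0,"tx":0,"ty":0,"tz":-25,"gripper":0.7},{"wx":0,"wy":0,"wz":0,"tx":0,"ty":0,"tz":-60,"gripper":1},{"wx":0,"wy":0,"wz":0,"tx":0,"ty":0,"tz":-100,"gripper":1},{"wx":0,"wy":0,"wz":0,"tx":0,"ty":0,"tz":-130,"gripper":1}]'|head -3
python3 d.py 480 -340 220 8.4 0 3
```

```text
time_s: 14.73
tool_pos: [0.6239, -0.0073, 0.0705]
tool_rot: [179.9, 6.0, 8.9]
force: [0.4, -0.8, 0.1]
grip_width: 0.0686
grasp_force: 0.0
time_s: 15.15
tool_pos: [0.6381, -0.0047, 0.2033]
tool_rot: [179.9, 5.9, 8.9]
t [-69.5, 102.3, 1.8] w [0.05, 1.96, 0.16]
t [-69.3, 102.5, -0.7] w [0.05, 1.96, 0.16]
t [-68.9, 102.7, -3.1] w [0.05, 1.96, 0.16]
```

```bash
python3 -m creep '[{"wx":0,"wy":0.5,"wz":0,"tx":-17,"ty":25,"tz":0,"gripper":1},{"wx":0,"wy":1,"wz":0,"tx":-35,"ty":51,"tz":1,"gripper":1},{"wx":0,"wy":1.5,"wz":0,"tx":-52,"ty":77,"tz":1,"gripper":1},{"wx":0,"wy":2,"wz":0.2,"tx":-70,"ty":102,"tz":2,"gripper":1}]' | head -3
python3 -m creep '[{"wx":0,"wy":0.5,"wz":0,"tx":-17,"ty":25,"tz":0,"gripper":1},{"wx":0,"wy":1,"wz":0,"tx":-35,"ty":51,"tz":0,"gripper":1},{"wx":0,"wy":1.5,"wz":0,"tx":-52,"ty":77,"tz":-1,"gripper":1},{"wx":0,"wy":2,"wz":0.2,"tx":-69,"ty":102,"tz":-1,"gripper":1}]' | head -3
python3 -m creep '[{"wx":0,"wy":0.5,"wz":0,"tx":-17,"ty":25,"tz":0,"gripper":1},{"wx":0,"wy":1,"wz":0,"tx":-35,"ty":51,"tz":-1,"gripper":1},{"wx":0,"wy":1.5,"wz":0,"tx":-52,"ty":77,"tz":-2,"gripper":1},{"wx":0,"wy":2,"wz":0.2,"tx":-69,"ty":103,"tz":-3,"gripper":1},{"wx":0,"wy":2,"wz":0.2,"tx":-69,"ty":103,"tz":-3,"gripper":1}]' | head -3
python3 -m creep '[{"wx":0,"wy":0,"wz":0,"tx":0,"ty":0,"tz":0,"gripper":1},{"wx":0,"wy":0,"wz":0,"tx":0,"ty":0,"tz":0,"gripper":1}]' | head -3
python3 - <<'E'
from h import *
p,P=snap('wrist');q=p.copy()
m=(np.hypot(P[...,0]-.491,P[...,1]+.341)<.06)
for z in(.065,.071): print('laser',obj(p,P,(.491,-.341),.06,z,zmax=.095))
a=q
p,P=snap('top');red=lambda c:(c[...,0]>1.5*c[...,2])&(c[...,0]-c[...,2]>50)
print('red top',obj(p,P,(.624,-.007),.07,.07,red))
print('grey',obj(p,P,(.624,-.007),.065,.058,lambda c:((c.mean(-1)<105)&(c.max(-1)-c.min(-1)<16))))
b=cv2.resize(p[150:230,230:320],(338,300));
p,P2=snap('scene');print('red scene',obj(p,P2,(.624,-.007),.07,.07,red))
c=cv2.resize(p[180:270,260:360],(338,300))
cv2.imwrite('pics/m3.png',np.hstack([cv2.resize(a,(448,336)),np.vstack([b,c])[::2,::1][:300].repeat(1,0) if 0 else cv2.resize(np.vstack([b,c]),(189,336))])[:,:,::-1])
E
```

```text
time_s: 15.48
tool_pos: [0.5838, -0.1176, 0.2063]
tool_rot: [179.8, 3.9, 8.7]
time_s: 15.82
tool_pos: [0.5309, -0.2291, 0.2124]
tool_rot: [179.8, 1.9, 8.5]
time_s: 16.23
tool_pos: [0.4738, -0.3481, 0.2179]
tool_rot: [179.6, 0.1, 7.6]
time_s: 16.4
tool_pos: [0.4791, -0.3391, 0.2176]
tool_rot: [179.9, -0.0, 8.3]
laser {'rect': [491.7, -340.3, 60.0, 45.1, 9.5], 'n': 3415, 'z': [0.067, 0.079, 0.081], 'plane': [0.2, 'fall dir', 86.4, [0.4924, -0.3407, 0.0789], 2489]}
laser {'rect': [491.9, -340.5, 49.6, 39.6, 9.5], 'n': 2721, 'z': [0.078, 0.079, 0.081], 'plane': [0.3, 'fall dir', 157.9, [0.4929, -0.3405, 0.079], 2601]}
red top {'rect': [625.9, -6.0, 83.2, 50.2, 8.3], 'n': 586, 'z': [0.082, 0.085, 0.089], 'stripe': [9.1, 56], 'plane': [0.3, 'fall dir', -129.1, [0.626, -0.0064, 0.0854], 425]}
grey {'rect': [604.5, 4.4, 80.1, 42.9, 53.0], 'n': 62, 'z': [0.063, 0.069, 0.073], 'plane': [2.9, 'fall dir', -11.8, [0.5978, 0.002, 0.0687], 45]}
red scene {'rect': [629.2, -6.8, 83.7, 52.5, 8.5], 'n': 741, 'z': [0.08, 0.084, 0.086], 'stripe': [14.8, 55], 'plane': [0.2, 'fall dir', -78.2, [0.6295, -0.0072, 0.0841], 661]}
```

View pics/m3.png

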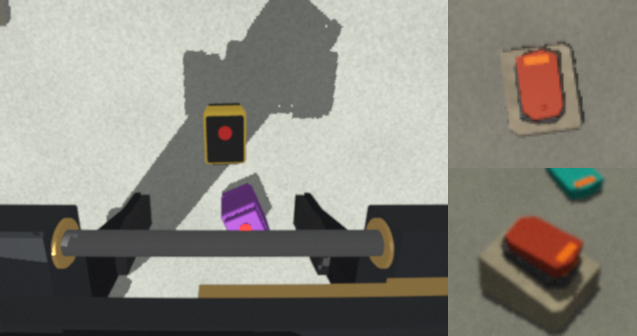

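The pile is good: red is squarely on grey at (540,85) and its top measures 0.3° from level. The yellow laser is at (225,135) and the purple one behind it at (243,208). Grasping the laser.

```bash
python3 d.py 492 -340.5 115 9 0 1
python3 -m creep '[{"wx":0,"wy":0,"wz":-0.6,"tx":6,"ty":1,"tz":25,"gripper":1},{"wx":0,"wy":0,"wz":-0.6,"tx":12,"ty":3,"tz":50,"gripper":1},{"wx":0,"wy":0,"wz":-0.6,"tx":12.5,"ty":3.4,"tz":80,"gripper":1},{"wx":0,"wy":0,"wz":-0.6,"tx":12.5,"ty":3.4,"tz":100,"gripper":1},{"wx":0,"wy":0,"wz":-0.6,"tx":12.5,"ty":3.4,"tz":100,"gripper":1}]' | head -3
python3 -m creep '[{"wx":0,"wy":0,"wz":0,"tx":0,"ty":0,"tz":0,"gripper":1},{"wx":0,"wy":0,"wz":0,"tx":0,"ty":0,"tz":0,"gripper":1}]' | head -3
python3 d.py 492 -340.5 40 9 0 1
```

```text
t [11.7, 4.1, 102.5] w [0.13, -0.03, -0.54]
time_s: 16.97
tool_pos: [0.4894, -0.3383, 0.1123]
tool_rot: [-179.8, 0.4, 9.0]
time_s: 17.13
tool_pos: [0.4929, -0.3414, 0.119]
tool_rot: [179.8, -0.1, 9.0]
t [-0.9, -1.3, 79.0] w [0.23, -0.1, -0.04]
```

```bash
python3 -m creep '[{"wx":0.1,"wy":0,"wz":0,"tx":-0.7,"ty":-1,"tz":20,"gripper":1},{"wx":0.1,"wy":0,"wz":0,"tx":-0.7,"ty":-1,"tz":45,"gripper":1},{"wx":0.1,"wy":0,"wz":0,"tx":-0.7,"ty":-1,"tz":65,"gripper":1},{"wx":0.1,"wy":0,"wz":0,"tx":-0.7,"ty":-1,"tz":77,"gripper":1},{"wx":0.1,"wy":0,"wz":0,"tx":-0.7,"ty":-1,"tz":77,"gripper":1}]' | head -3
python3 -m creep '[{"wx":0,"wy":0,"wz":0,"tx":0,"ty":0,"tz":0,"gripper":0.5},{"wx":0,"wy":0,"wz":0,"tx":0,"ty":0,"tz":0,"gripper":0.3},{"wx":0,"wy":0,"wz":0,"tx":0,"ty":0,"tz":0,"gripper":0.2},{"wx":0,"wy":0,"wz":0,"tx":0,"ty":0,"tz":0,"gripper":0.15}]' 20
python3 d.py 492 -340.5 40 9 0 1
```

```text
time_s: 17.55
tool_pos: [0.4901, -0.3402, 0.0393]
tool_rot: [-180.0, 0.1, 8.9]
time_s: 17.88
tool_pos: [0.4917, -0.3414, 0.0419]
tool_rot: [179.8, -0.1, 8.9]
force: [0.2, 0.1, 1.6]
grip_width: 0.0676
grasp_force: 0.0
t [0.4, -0.9, 1.9] w [0.16, -0.1, -0.11]
```

```bash
python3 -m creep '[{"wx":0.1,"wy":-0.1,"wz":0,"tx":0,"ty":-0.7,"tz":0,"gripper":-1},{"wx":0.1,"wy":-0.1,"wz":0,"tx":0,"ty":-0.7,"tz":0,"gripper":-1},{"wx":0.1,"wy":-0.1,"wz":0,"tx":0,"ty":-0.7,"tz":0,"gripper":-1},{"wx":0.1,"wy":-0.1,"wz":0,"tx":0,"ty":-0.7,"tz":0,"gripper":-1},{"wx":0.1,"wy":-0.1,"wz":0,"tx":0,"ty":-0.7,"tz":0,"gripper":-1}]' 30 |tail -2
python3 -m creep '[{"wx":0,"wy":0,"wz":0,"tx":0,"ty":0,"tz":0,"gripper":-1},{"wx":0,"wy":0,"wz":0,"tx":0,"ty":0,"tz":0,"gripper":-1},{"wx":0,"wy":0,"wz":0,"tx":0,"ty":0,"tz":0,"gripper":-1}]' 30
```

```text
grip_width: 0.0458
grasp_force: 29.9
time_s: 18.55
tool_pos: [0.4909, -0.3403, 0.0406]
tool_rot: [-180.0, 0.1, 8.9]
force: [-0.1, 0.2, 2.1]
grip_width: 0.0457
grasp_force: 29.9
```

```bash
python3 -m creep '[{"wx":0,"wy":0,"wz":0,"tx":0,"ty":0,"tz":-8,"gripper":-1},{"wx":0,"wy":0,"wz":0,"tx":0,"ty":0,"tz":-32,"gripper":-1},{"wx":0,"wy":0,"wz":0,"tx":0,"ty":0,"tz":-64,"gripper":-1},{"wx":0,"wy":0,"wz":0,"tx":0,"ty":0,"tz":-98,"gripper":-1},{"wx":0,"wy":0,"wz":0,"tx":0,"ty":0,"tz":-125,"gripper":-1}]' 30 
python3 d.py 626 -7 165 8.7 0 3
```

```text
time_s: 18.97
tool_pos: [0.4905, -0.3398, 0.1669]
tool_rot: [-179.9, 0.1, 8.9]
force: [0.5, -0.4, -3.4]
grip_width: 0.0457
grasp_force: 29.9
t [61.8, -102.6, 0.7] w [-0.03, 0.04, 0.07]
t [61.7, -102.7, 0.6] w [-0.03, 0.04, 0.07]
t [61.5, -102.7, 0.6] w [-0.03, 0.04, 0.07]
```

```bash
python3 -m creep '[{"wx":0,"wy":0,"wz":0,"tx":9,"ty":-15,"tz":0,"gripper":-1},{"wx":0,"wy":0,"wz":0,"tx":21,"ty":-36,"tz":0,"gripper":-1},{"wx":0,"wy":0,"wz":0,"tx":35,"ty":-58,"tz":0,"gripper":-1},{"wx":0,"wy":0,"wz":0,"tx":48,"ty":-80,"tz":0,"gripper":-1},{"wx":0,"wy":0,"wz":0,"tx":62,"ty":-103,"tz":0,"gripper":-1}]' 30 |head -3
python3 -m creep '[{"wx":0,"wy":0,"wz":0,"tx":13,"ty":-21,"tz":0,"gripper":-1},{"wx":0,"wy":0,"wz":0,"tx":25,"ty":-41,"tz":0,"gripper":-1},{"wx":0,"wy":0,"wz":0,"tx":37,"ty":-62,"tz":0,"gripper":-1},{"wx":0,"wy":0,"wz":0,"tx":49,"ty":-82,"tz":0,"gripper":-1},{"wx":0,"wy":0,"wz":0,"tx":62,"ty":-103,"tz":0,"gripper":-1}]' 30 |head -3
python3 -m creep '[{"wx":0,"wy":0,"wz":0,"tx":13,"ty":-22,"tz":0,"gripper":-1},{"wx":0,"wy":0,"wz":0,"tx":27,"ty":-45,"tz":0,"gripper":-1},{"wx":0,"wy":0,"wz":0,"tx":41,"ty":-68,"tz":0,"gripper":-1},{"wx":0,"wy":0,"wz":0,"tx":53,"ty":-88,"tz":0,"gripper":-1},{"wx":0,"wy":0,"wz":0,"tx":61.5,"ty":-103,"tz":0,"gripper":-1}]' 30 |head -3
python3 -m creep '[{"wx":0,"wy":0,"wz":0,"tx":0,"ty":0,"tz":0,"gripper":-1},{"wx":0,"wy":0,"wz":0,"tx":0,"ty":0,"tz":0,"gripper":-1},{"wx":0,"wy":0,"wz":0,"tx":0,"ty":0,"tz":0,"gripper":-1}]'
python3 d.py 626 -7 132 8.7 0 1
python3 - <<'E'
from h import *
p,d=optics.read_camera('scene');cv2.imwrite('pics/s4.png',cv2.resize(p[130:290,200:400],(750,600))[:,:,::-1])
E
```

```text
time_s: 19.38
tool_pos: [0.5353, -0.2277, 0.1645]
tool_rot: [-179.9, 0.2, 8.8]
time_s: 19.8
tool_pos: [0.5806, -0.1166, 0.1644]
tool_rot: [-179.9, 0.3, 8.9]
time_s: 20.22
tool_pos: [0.6259, -0.0031, 0.1644]
tool_rot: [-179.8, 0.2, 9.0]
time_s: 20.47
tool_pos: [0.6256, -0.0074, 0.1644]
tool_rot: [-180.0, 0.2, 8.9]
force: [0.2, -0.3, -5.2]
grip_width: 0.0455
grasp_force: 29.9
t [0.6, -0.3, 32.4] w [-0.01, 0.23, 0.16]
```

View pics/s4.png

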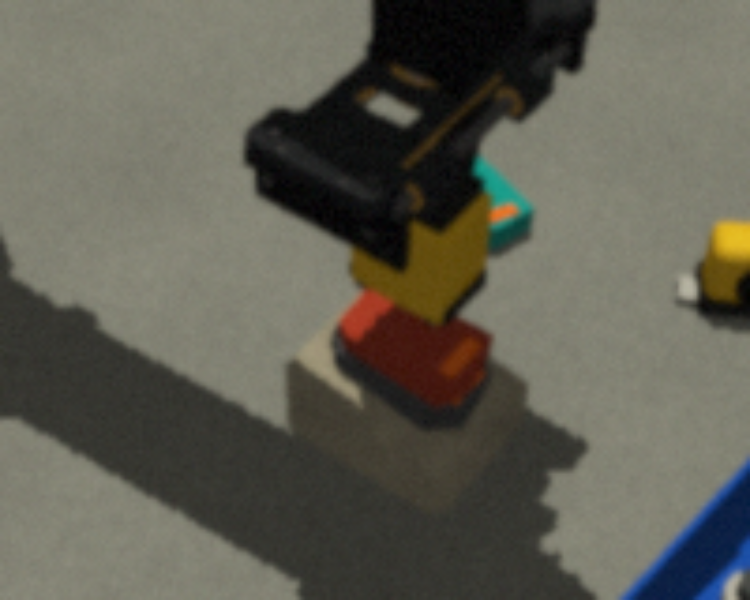

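The laser (420,260) hangs upright over the red stone (415,360). Lowering it.

```bash
python3 -m creep '[{"wx":0,"wy":0.2,"wz":0.1,"tx":0.5,"ty":-0.3,"tz":7,"gripper":-1},{"wx":0,"wy":0.2,"wz":0.1,"tx":0.5,"ty":-0.3,"tz":15,"gripper":-1},{"wx":0,"wy":0.2,"wz":0.1,"tx":0.5,"ty":-0.3,"tz":24,"gripper":-1},{"wx":0,"wy":0.2,"wz":0.1,"tx":0.5,"ty":-0.3,"tz":30,"gripper":-1},{"wx":0,"wy":0.2,"wz":0.1,"tx":0.5,"ty":-0.3,"tz":33,"gripper":-1}]' 30 |head -3
python3 -m creep '[{"wx":0,"wy":0,"wz":0,"tx":0,"ty":0,"tz":0,"gripper":-1},{"wx":0,"wy":0,"wz":0,"tx":0,"ty":0,"tz":0,"gripper":-1},{"wx":0,"wy":0,"wz":0,"tx":0,"ty":0,"tz":1.5,"gripper":-1},{"wx":0,"wy":0,"wz":0,"tx":0,"ty":0,"tz":2.5,"gripper":-1},{"wx":0,"wy":0,"wz":0,"tx":0,"ty":0,"tz":2.5,"gripper":-1}]'
python3 d.py 626 -7 126 8.7 0 1
```

```text
time_s: 20.93
tool_pos: [0.6257, -0.0063, 0.1303]
tool_rot: [-179.9, 0.1, 8.8]
time_s: 21.35
tool_pos: [0.6269, -0.0058, 0.1299]
tool_rot: [-180.0, -0.1, 8.8]
force: [-0.2, -0.4, -4.7]
grip_width: 0.046
grasp_force: 29.9
t [-1.1, 1.0, 3.9] w [-0.04, -0.12, 0.09]
```

```bash
python3 -m creep '[{"wx":0,"wy":0,"wz":0,"tx":-0.5,"ty":0.7,"tz":1,"gripper":-1},{"wx":0,"wy":0,"wz":0,"tx":-0.5,"ty":0.7,"tz":2,"gripper":-1},{"wx":0,"wy":0,"wz":0,"tx":-0.5,"ty":0.7,"tz":2.7,"gripper":-1},{"wx":0,"wy":0,"wz":0,"tx":-0.5,"ty":0.7,"tz":2.7,"gripper":-1}]'|grep -E 'pos|force'
python3 -m creep '[{"wx":0,"wy":0,"wz":0,"tx":0,"ty":0,"tz":0.5,"gripper":-1},{"wx":0,"wy":0,"wz":0,"tx":0,"ty":0,"tz":1,"gripper":-1},{"wx":0,"wy":0,"wz":0,"tx":0,"ty":0,"tz":1,"gripper":-1}]'|grep -E 'pos|rot|force'
```

```text
tool_pos: [0.6263, -0.0067, 0.1269]
force: [-0.0, 1.0, -4.4]
grasp_force: 29.9
tool_pos: [0.6264, -0.0066, 0.126]
tool_rot: [-179.9, -0.1, 8.8]
force: [0.1, 0.3, -5.3]
grasp_force: 29.9
```

```bash
python3 -m creep '[{"wx":0,"wy":0,"wz":0,"tx":0,"ty":0,"tz":0.5,"gripper":-1},{"wx":0,"wy":0,"wz":0,"tx":0,"ty":0,"tz":0.8,"gripper":-1},{"wx":0,"wy":0,"wz":0,"tx":0,"ty":0,"tz":0.8,"gripper":-1}]'|grep -E 'pos|rot|force'
python3 -m creep '[{"wx":0,"wy":0,"wz":0,"tx":0,"ty":0,"tz":0.3,"gripper":-1},{"wx":0,"wy":0,"wz":0,"tx":0,"ty":0,"tz":0.6,"gripper":-1},{"wx":0,"wy":0,"wz":0,"tx":0,"ty":0,"tz":0.6,"gripper":-1}]'|grep -E 'pos|rot|force'
```

```text
tool_pos: [0.6266, -0.0066, 0.1255]
tool_rot: [-180.0, -0.1, 8.8]
force: [-0.0, 0.4, -3.7]
grasp_force: 29.9
tool_pos: [0.6266, -0.0066, 0.1252]
tool_rot: [-180.0, -0.1, 8.8]
force: [-1.5, -0.8, -0.2]
grasp_force: 29.9
```

```bash
python3 -m creep '[{"wx":0,"wy":0,"wz":0,"tx":0,"ty":0,"tz":0.3,"gripper":-1},{"wx":0,"wy":0,"wz":0,"tx":0,"ty":0,"tz":0.4,"gripper":-1}]'|grep -E 'pos|rot|force'
python3 -m creep '[{"wx":0,"wy":0,"wz":0,"tx":0,"ty":0,"tz":0,"gripper":0.15},{"wx":0,"wy":0,"wz":0,"tx":0,"ty":0,"tz":0,"gripper":0.3},{"wx":0,"wy":0,"wz":0,"tx":0,"ty":0,"tz":0,"gripper":0.5},{"wx":0,"wy":0,"wz":0,"tx":0,"ty":0,"tz":0,"gripper":0.6},{"wx":0,"wy":0,"wz":0,"tx":0,"ty":0,"tz":0,"gripper":0.6}]'
python3 -m creep '[{"wx":0,"wy":0,"wz":0,"tx":0,"ty":0,"tz":-5,"gripper":0.6},{"wx":0,"wy":0,"wz":0,"tx":0,"ty":0,"tz":-20,"gripper":0.6},{"wx":0,"wy":0,"wz":0,"tx":0,"ty":0,"tz":-45,"gripper":0.6},{"wx":0,"wy":0,"wz":0,"tx":0,"ty":0,"tz":-80,"gripper":0.6},{"wx":0,"wy":0,"wz":0,"tx":0,"ty":0,"tz":-110,"gripper":0.6}]'
python3 -m creep '[{"wx":0,"wy":0,"wz":0,"tx":-10,"ty":-25,"tz":0,"gripper":0.6},{"wx":0,"wy":0,"wz":0,"tx":-20,"ty":-60,"tz":0,"gripper":0.6},{"wx":0,"wy":0,"wz":0,"tx":-30,"ty":-95,"tz":0,"gripper":0.6},{"wx":0,"wy":0,"wz":0,"tx":-35,"ty":-120,"tz":0,"gripper":0.6},{"wx":0,"wy":0,"wz":0,"tx":-35,"ty":-130,"tz":0,"gripper":0.6}]' | head -3
python3 - <<'E'
from h import *
p,P=snap('top');print('laser top',obj(p,P,(.627,-.007),.05,.155,zmax=.18))
p,P=snap('scene');print(obj(p,P,(.627,-.007),.05,.155,zmax=.18))
cv2.imwrite('pics/s5.png',cv2.resize(p[130:290,200:400],(750,600))[:,:,::-1])
E
```

```text
tool_pos: [0.6267, -0.0066, 0.1251]
tool_rot: [-180.0, -0.1, 8.8]
force: [-2.6, 0.0, 2.8]
grasp_force: 29.9
time_s: 23.02
tool_pos: [0.6266, -0.0066, 0.1243]
tool_rot: [-180.0, -0.1, 8.8]
force: [0.1, -0.3, -0.3]
grip_width: 0.0666
grasp_force: 0.0
time_s: 23.43
tool_pos: [0.6261, -0.0066, 0.2361]
tool_rot: [-179.9, -0.1, 8.8]
force: [0.7, -0.2, 0.2]
grip_width: 0.0693
grasp_force: 0.0
time_s: 23.85
tool_pos: [0.5697, 0.122, 0.2355]
tool_rot: [-179.9, -0.2, 9.2]
laser top {'rect': [625.1, -5.2, 55.3, 42.0, 8.2], 'n': 351, 'z': [0.159, 0.163, 0.166], 'plane': [0.6, 'fall dir', 60.1, [0.6268, -0.0058, 0.1629], 277]}
{'rect': [629.9, -7.2, 50.7, 40.9, 9.7], 'n': 430, 'z': [0.157, 0.162, 0.164], 'plane': [1.0, 'fall dir', -69.4, [0.6307, -0.008, 0.1617], 363]}
```

View pics/s5.png

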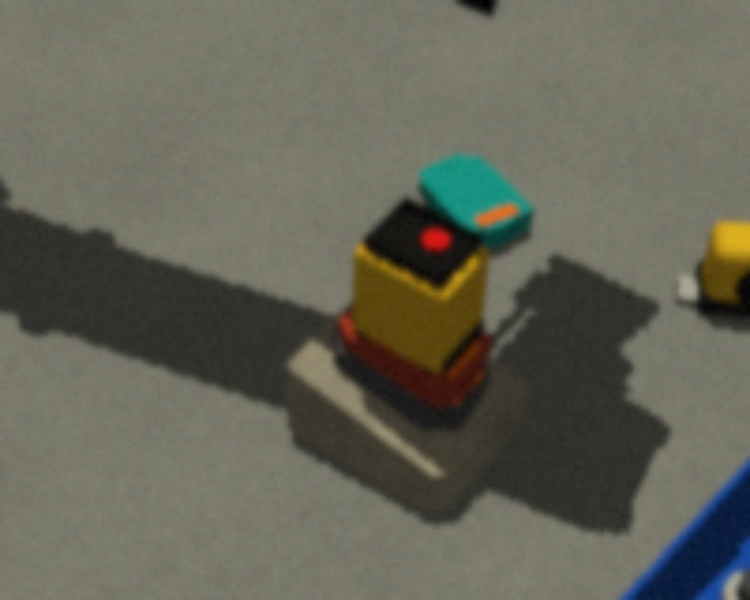

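The laser stands upright at (420,290) on the red stone, level to within about 1°, and the arm is clear. Handing in.

```bash
python3 -c "from cell import env;print(env.sign_off())"
```

```text
the job is handed in; nothing more can be done
None
```

The job is handed in: grey stone on the block, red stone on the grey with its top within about 0.3° of level, and the yellow laser standing on it within about 1° of level, released at about 23 s with the arm clear.

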